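Take the feed roller out of the pouch feeder

ROBOT

A 6-joint arm with a two-finger parallel gripper is mounted at the origin on a cart in front of the work surface, level with it; the furniture and walls round the work are solid. World frame = base frame: x ahead of the robot, y to its left, z up, the work surface at z = 0. Lengths are in m, angles in rad, forces in N, time in s.
With the tool pointing down it reaches from about 0.35 to 0.775 m from the base axis. Payload 5.5 kg.
Tool frame: the origin (TCP) lies at the very end of the fingers, on their centre line; the grasp point (between the pads) lies 19 mm behind it; x points along the fingers, y is the direction in which the jaws open and shut, and the axes are right-handed (so a half turn about x gives the same grasp; the last joint's range is limited). The gripper opens to 85 mm and grips with 20 to 120 N. Pads are 22 mm wide; open, the fingers measure 114 mm over their backs; the gripper's body (76 mm by 85 mm) begins 54 mm behind the grasp point. The pads swing forward as they close: fully open they stand 13 mm farther back than shut.
Start: joints at [0.975, 0.313, 0.046, 1.304, 0, 1.431], TCP at [0.253, 0.516, 0.231] pointing down, gripper open.
Joint ranges: [-2.76, 2.76], [-0.86, 1.69], [-1.03, 1.26], [-2.2, 2.34], [-1.47, 1.5], [-3.14, 3.14]. Speed limits (rad/s): [2.57, 2.57, 3.14, 3.14, 3.14, 3.14].

INTERFACE

Orientations are given as a unit quaternion [x, y, z, w].
In Python, from bench import arm, cams, finish_job gives the robot as it stands.
- The arm moves only by the tool jog_arm, never from a script. Its argument "steps" is a list of rows, each an object with "grip": the opening in per cent of the stroke, from 0 (shut) to 100 (fully open); "translation": the shift along the world's x, y, z in mm, a list of three; "turn": the turn about the world's z in degrees. A call has 1 to 5 rows; each row is the pose to reach, as a shift and turn from the pose commanded when the call began; what a row does not reach only later rows make up. A row lasts 1/8 s, in which the tool goes at most 62.5 mm and 10.7 degrees, less where a joint would pass 70% of its speed; a pose out of reach is approached as far as the arm can. A call with a gripper value outside its range is refused whole. The fingers move at their own pace and stop on an object; the grip force is fixed at half the most. Time passes only in rows, so rows that repeat a pose let the fingers close. It gives the time, the measured TCP pose, the force and the opening at its end, in the units of the state.
- arm.observe(): the state, without advancing time (a new reading comes with each control period).
- cams.snapshot(name): name is "scene" or "top"; returns the picture (420x560x3 uint8, blue, green, red); there is no depth.
- cams.calibration(name): a dict with "fx", "fy", "cx", "cy" (pixels), "D" ([k1, k2, p1, p2, k3] as OpenCV has them; the pictures are not rectified), "R" (3x3) and "t" (3): a world point X has camera coordinates R X + t. Camera axes: x right, y down, z forward; pixel columns grow to the right and rows downward; lengths in m; the calibration is good to about 2 mm. A picture is of the moment at which its call begins. calibration takes no time and is no camera call.
- finish_job(): hands the job in, once; it reports no verdict.
Trained networks look in the newest picture that a camera, given by its name, has taken for a name from the list of things; names that differ only in an ending like _2 or _b are one class to them, and where a whole thing is asked for, a point or a joint stands for the part that bears it (a point fixed in the world has none). Each returns a list of dicts, best first, with "confidence" (0 to 1); they miss things now and then, are a little off and sometimes report something else, mostly with a low value. They report only what shows in the picture. A call takes as long as a camera call. They do not tell look-alikes from the thing itself.
- cams.recognise(label, camera): "centre" ([x, y, z] in m, in the coordinates of the camera as it stood for that picture, good to about 4 mm: the middle of the surface that is visible of it).
- cams.tip_of(label, camera): "centre" ([x, y, z] in m, in the coordinates of the camera as it stood for that picture, good to about 4 mm: a listed point, or the origin of a listed thing).
The state is a dict: "time": time; "joint_pos": joint angles; "dq": joint speeds; "tau": joint torques, N m; "tcp_pos": TCP position; "tcp_rot": TCP orientation; "ft_force": force on the tool from outside, world axes, zero at the start; "torque": the same for the moment, N m; "grip_width": opening from 0.0 (shut) to 1.0 (fully open).
Only numpy, scipy, OpenCV 4.12 (cv2) and the standard library are available. Lean on these libraries where they do the work, as an engineer would, in place of code of your own. Each camera call takes 0.05 s, during which the arm holds its last target.

TASK

Take the black rubber roller out of the pouch feeder for cleaning: flip the red cam lever on the feeder's side fully over to the back, then ease the roller forward off its seats, lower it out through the open bottoms of the slots without dropping it, and lay it level in the two V-shaped supports of the blue roller rest. Leave the lever open, and do not disturb the two sample cups or the bottle.

Things in the scene. Friction and masses are not known exactly. Their poses are not given: they have to be found in the camera images.
- feeder: Pouch feeder, fixed. Origin on the bench under the roller's seat; x to its back, y to the lever side, z up. Base plate x -30 to +120 mm, 190 wide, 12 high; white housing x 80 to 126, 164 wide, 121 high. Two aluminium side plates 8 mm thick, middles at y -72 and +72, x -42 to +90, top edge 161 mm high; nothing bridges them in front of the housing, so the roller is free from above
- axle_seat (a point): Middle of the axle when seated, 125 mm above the bench, axes as the feeder's. In each side plate it lies on a ledge against a back wall; the ledge rises 7 degrees to its front edge at x -11 mm; roof 7 mm above the axle. All but the slot's open bottom is closed. To come out: lift 3 mm, go 21 mm forward (-x), down at least 25 mm, forward under the noses, and up only beyond x -60 mm
- cam_lever (a joint): Red cam lever on the outside of the +y side plate, hinge along the feeder's y, 18 mm in front of and 26 mm above axle_seat. 0 = closed: handle leans 0.6 rad forward of upright, cam lobe in front of the axle end keeps it in. Grows as the handle is pushed to the back; stop at 1.7 rad; open above 1.2. Starts at 0 to 0.2. Stays where left, about 1 N at the handle moves it
- lever_bar (a point): Middle of the black round cross bar at the end of the lever handle: 16 mm thick, 34 mm long along the feeder's y, 85 mm from the hinge; 95 mm to the +y side of the feeder's middle plane. About 221 mm above the bench when closed, 236 mm at the top of its swing. Its own axes turn with the lever
- roller_mid (a point): Roller, middle of its axle, y along the axle (x and z may be rolled). Steel axle 10 mm thick, 180 long; black rubber sleeve 32 mm thick, y -44 to +60 mm; brass gear 29 thick, y -58 to -47; collars 18 thick, out to y -65 and +65. 0.24 to 0.39 kg. Lopsided: the balance point lies about 14 mm from the middle towards the gear (-y). It lies loose in its seats
- rest_mid (a point): Blue roller rest, fixed: where the middle of the axle lies when the roller is in it, 60 mm above the bench; y from one V support to the other. Base plate 80 x 190 mm, 10 high; V plates 6 mm thick at y -78 and +78 mm (axle lies in them between collar and axle end, 9 mm of play each way), 90 degree V, 40 mm wide at the mouth, top about 13 mm above this point. Either way round will do
- sample_cup_a: Sample cup with red lid, 62 mm across, 68 mm high; origin at the centre of its underside. Bystander
- sample_cup_b: Sample cup with yellow lid, 62 mm across, 68 mm high; origin at the centre of its underside. Bystander
- buffer_bottle: White dropper bottle with blue cap, 30 mm across, 78 mm high; origin at the centre of its underside. Bystander
- slot_mid (a point): Middle of the downward opening of the slots: 21 mm in front of axle_seat and 12 mm below it, axes as the feeder's. The opening is 20 mm wide along x (for the 10 mm axle), between the ledge and the nose (x -31 to -42 mm from axle_seat); ledge and nose end at this height
Mind the look-alikes: they are no part of the job. What is meant by the part that bears roller_mid is not pink, and is the larger of those in its own colour.

How it is judged:
On the way, in this order (a step that is already met when the one before it is completed fails the run):
1. the cam lever is flipped open (above 1.2 rad) while the roller still lies on its seats (value of joint cam_lever above 1.2 rad and distance between roller_mid and axle_seat below 0.012 m), for 0.2 s.
2. the roller, held by the fingers, is below the slots (its axle at least 17 mm below the seats) (z of roller_mid in the frame of axle_seat below -0.017 m and contact force between the fingers and roller above 0.5 N), for 0.1 s.
At the end, for the whole second after the job is handed in: The roller lies at rest with its axle in both V supports (middle of the axle within 6 mm across, 12 mm along and 5 mm in height of the rest's mid point, axle within 0.08 rad of the rest's y), either way round, released; the cam lever is still open (above 1.2 rad) (value of joint cam_lever above 1.2 rad and x of roller_mid in the frame of rest_mid between -0.006 and 0.006 m and y of roller_mid in the frame of rest_mid between -0.012 and 0.012 m and z of roller_mid in the frame of rest_mid between -0.005 and 0.005 m and angle between the y axis of roller_mid and the y axis of rest_mid, either way round below 0.08 rad and linear speed of roller below 0.02 m/s); the robot touches nothing.
It fails at once if the roller falls: moves faster than 0.5 m/s while the fingers do not touch it (linear speed of roller above 0.5 m/s and contact force between the fingers and roller below 0.1 N).
It fails at once if the roller is down on the bench or on a base plate (its middle below 40 mm) (height (world z) of roller_mid below 0.04 m).
It fails at once if a sample cup or the bottle is pushed more than 20 mm (distance of any of sample_cup_a, sample_cup_b, buffer_bottle from where it was at the start of the episode above 0.02 m).
It also fails if it takes over 58 s, if anything falls off the work surface, if the arm or the gripper's body presses on something with over 40 N, if the wrist force passes 120 N, or if a joint passes its speed limit or range.

## Working session

There is one attempt and no reset: what is moved stays moved. The work goes in short steps, Python scripts to look and compute and a tool call to move; the robot and the scene stay as the last step left them, time stands still between calls to the robot, and variables do not carry over. Pictures are saved under pics/ and viewed, and the job is handed in when it is done.

Besides the shell and the picture viewer there is one more tool, called after "Emit:" as a command line: name --argument value ..., lists and objects as JSON in quotes. jog_arm: Moves the arm, as the interface text tells. Its arguments: {"type":"object","properties":{"steps":{"type":"array"}},"required":["steps"]}

```bash
mkdir -p pics; ls; python3 - <<'E'
from bench import arm,cams
import cv2
s=arm.observe(); print(s)
for n in("scene","top"):
    cv2.imwrite(f"pics/{n}0.png",cams.snapshot(n)); print(cams.calibration(n))
E
```

```text
pics
{'time': 0.0, 'joint_pos': array([9.75357792e-01, 3.14015124e-01, 4.49811308e-02, 1.30355381e+00,
       1.88563153e-05, 1.43121234e+00]), 'dq': array([ 0.00060791,  0.00052943,  0.0011871 , -0.00109207, -0.00029184,
        0.00072494]), 'tau': array([-1.15726001e-03, -4.80628967e+01,  2.98533922e+01,  1.94303063e-02,
       -1.44494816e-04,  8.66258404e-06]), 'tcp_pos': array([0.25285036, 0.51587741, 0.23040134]), 'tcp_rot': array([ 0.15918831,  0.68905228, -0.1603657 ,  0.68858469]), 'ft_force': array([0.13901311, 0.16133834, 0.30418476]), 'torque': array([-0.02636402, -0.00883343,  0.03644688]), 'grip_width': 1.0025631573764413}
{'fx': 386.94332331413005, 'fy': 386.94332331413005, 'cx': 278.2991662199003, 'cy': 205.07140349327094, 'D': array([-0.08502645,  0.        ,  0.        ,  0.        ,  0.        ]), 'R': array([[-0.88602176, -0.46309464, -0.02255666],
       [-0.18983854,  0.40673711, -0.89360296],
       [ 0.42299737, -0.78746954, -0.44829114]]), 't': array([0.46137655, 0.2853415 , 1.3332494 ])}
{'fx': 409.69554327725564, 'fy': 409.69554327725564, 'cx': 278.0720947371638, 'cy': 210.59153935221045, 'D': array([-0.03484113,  0.        ,  0.        ,  0.        ,  0.        ]), 'R': array([[-0.01360808, -0.99988582,  0.00657093],
       [-0.99103933,  0.01261382, -0.13297341],
       [ 0.13287534, -0.00832156, -0.99109782]]), 't': array([-0.14348775,  0.58722994,  1.51003963])}
```

View pics/scene0.png

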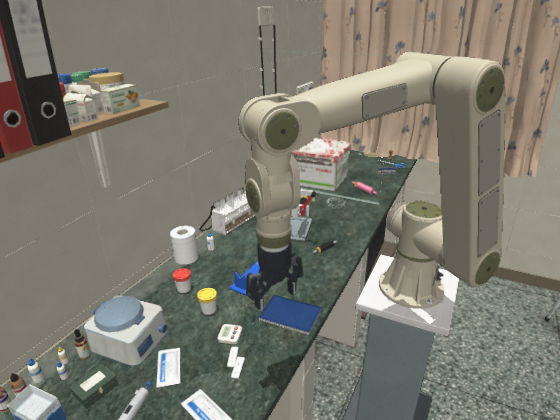

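View pics/top0.png

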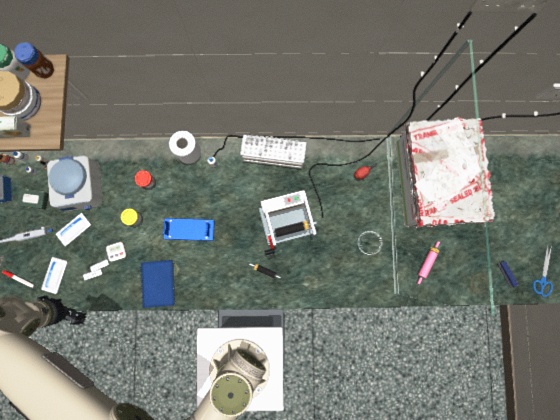

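```bash
cat > h.py <<'E'
from bench import arm,cams
import cv2, numpy as np
def c2w(p,n):
    c=cams.calibration(n); return c['R'].T@(np.array(p)-c['t'])
def proj(X,n):
    c=cams.calibration(n); K=np.array([[c['fx'],0,c['cx']],[0,c['fy'],c['cy']],[0,0,1]])
    return cv2.projectPoints(np.array(X,float).reshape(-1,1,3),cv2.Rodrigues(c['R'])[0],c['t'],K,np.array(c['D']))[0].reshape(-1,2)
def ray(px,z,n):
    c=cams.calibration(n); K=np.array([[c['fx'],0,c['cx']],[0,c['fy'],c['cy']],[0,0,1]])
    u=cv2.undistortPoints(np.array([[px]],float),K,np.array(c['D']))[0,0]
    d=c['R'].T@np.array([u[0],u[1],1]); o=-c['R'].T@c['t']
    return o+d*(z-o[2])/d[2]
E
python3 - <<'E'
from h import *
np.set_printoptions(precision=4,suppress=True)
for l in ["feeder","axle_seat","lever_bar","roller_mid","rest_mid","slot_mid","sample_cup_a","buffer_bottle"]:
    for n in("top","scene"):
        for d in cams.tip_of(l,n)[:4]:
            print(l,n,round(d['confidence'],2),c2w(d['centre'],n), {k:v for k,v in d.items() if k not in('confidence','centre')})
print(arm.observe()['time'])
E
```

```text
feeder top 0.72 [ 0.5079 -0.1967  0.0039] {}
feeder top 0.24 [0.5186 0.1952 0.0629] {}
feeder scene 0.6 [ 0.5051 -0.2015  0.0039] {}
axle_seat top 0.67 [ 0.5135 -0.1931  0.1218] {}
axle_seat scene 0.64 [ 0.5067 -0.2002  0.1274] {}
lever_bar top 0.38 [ 0.4241 -0.119   0.2277] {}
lever_bar scene 0.55 [ 0.4242 -0.1181  0.2267] {}
roller_mid top 0.7 [ 0.3807 -0.7189  0.0157] {}
roller_mid top 0.65 [ 0.3635 -0.0996  0.014 ] {}
roller_mid top 0.53 [ 0.5086 -0.1895  0.1209] {}
roller_mid scene 0.62 [ 0.3592 -0.0997  0.0136] {}
roller_mid scene 0.45 [ 0.5076 -0.1989  0.1274] {}
roller_mid scene 0.43 [ 0.3835 -0.7223  0.0128] {}
rest_mid scene 0.91 [0.5228 0.1898 0.0642] {}
rest_mid scene 0.6 [ 0.5069 -0.1966  0.1244] {}
slot_mid top 0.57 [ 0.493  -0.1994  0.1153] {}
slot_mid top 0.23 [0.7106 0.3578 0.0031] {}
slot_mid scene 0.6 [ 0.4853 -0.2029  0.1147] {}
sample_cup_a top 0.8 [0.5677 0.4077 0.0008] {}
sample_cup_a top 0.5 [0.714  0.3589 0.0041] {}
sample_cup_a scene 0.96 [0.5637 0.3997 0.0021] {}
sample_cup_a scene 0.85 [0.7108 0.3551 0.0018] {}
buffer_bottle top 0.57 [ 0.7818  0.1016 -0.0008] {}
buffer_bottle scene 0.63 [0.565  0.4051 0.0019] {}
buffer_bottle scene 0.48 [0.7836 0.0969 0.0015] {}
0.9
```

The scene view is mostly blocked by the arm. In the top view the feeder is at about px (288,217) with the red lever at (270,243). The blue rest is at (188,229). A smaller black roller lies on the bench at (265,270) and a pink one at (428,262); both are look-alikes. I'll zoom in to get the yaws.

```bash
python3 - <<'E'
from h import *
im=cv2.imread('pics/top0.png')
a=cv2.resize(im[175:275,245:335],None,fx=6,fy=6,interpolation=cv2.INTER_CUBIC)
b=cv2.resize(im[200:260,150:230],None,fx=8,fy=8,interpolation=cv2.INTER_CUBIC)
cv2.imwrite('pics/a.png',a);cv2.imwrite('pics/b.png',b)
E
```

```text
(no output)
```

View pics/a.png

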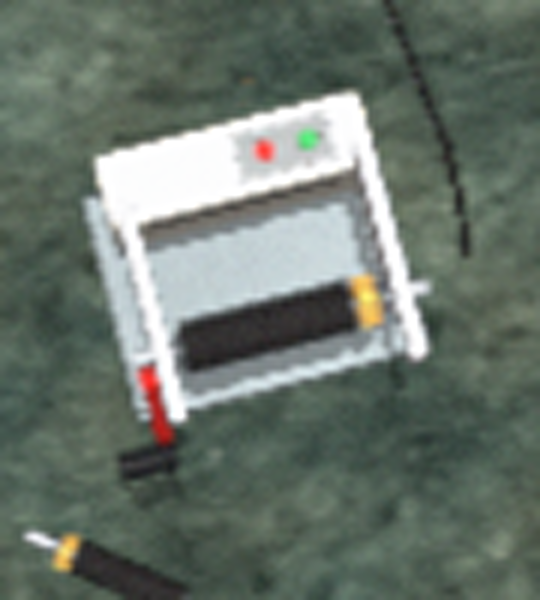

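View pics/b.png

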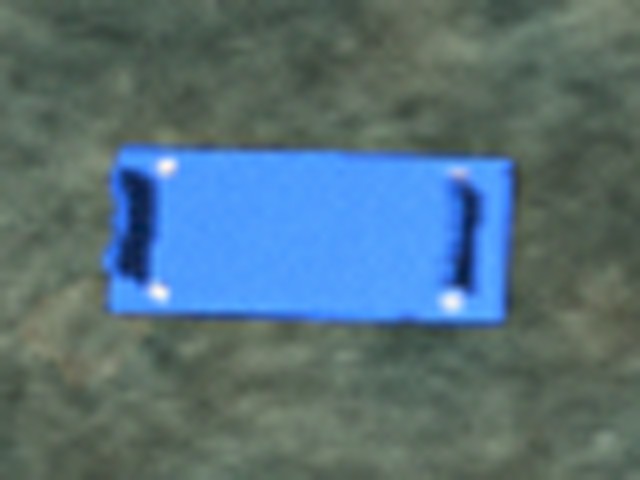

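```bash
cat > fit.py <<'E'
from h import *
from scipy.optimize import least_squares
np.set_printoptions(precision=4,suppress=True)
def tf(p,X):
    c,s=np.cos(p[2]),np.sin(p[2]); X=np.array(X)/1000
    return np.c_[p[0]+c*X[:,0]-s*X[:,1],p[1]+s*X[:,0]+c*X[:,1],X[:,2]]
def fit(X,P,p0,n="top"):
    r=least_squares(lambda p:(proj(tf(p,X),n)-P).ravel(),p0,loss='soft_l1'); return r.x,r.fun.reshape(-1,2)
E
python3 - <<'E'
from fit import *
FX=[[-42,72,161],[-42,-72,161],[126,82,121],[126,-82,121],[0,-90,125],[0,60,141],[0,-44,141]]
FP=(np.array([[177,416],[418,355],[96,160],[357,94],[431,287],[183,340],[355,300]])+.5)/6-.5+[245,175]
p,r=fit(FX[:5],FP[:5],[.508,-.198,.2]);print(p,np.degrees(p[2]));print(r)
RX=[[40,95,10],[40,-95,10],[-40,-95,10],[-40,95,10]]
RP=(np.array([[120,148],[513,158],[506,324],[108,314]])+.5)/8-.5+[150,200]
q,r=fit(RX,RP,[.52,.19,0]);print(q,np.degrees(q[2]));print(r)
# overlays
im=cv2.imread('pics/top0.png')
def ov(im,x0,y0,x1,y1,f,sets,fn):
    o=cv2.resize(im[y0:y1,x0:x1],None,fx=f,fy=f,interpolation=cv2.INTER_CUBIC)
    for X,col in sets:
        uv=((proj(X,'top')-[x0,y0]+.5)*f-.5)
        cv2.polylines(o,[np.round(uv).astype(np.int32)],False,col,1)
    cv2.imwrite(fn,o)
def line(p,*X): return tf(p,X)
th=-0.6
S=[]
for y in(68,76,-68,-76): S.append((line(p,[-42,y,161],[90,y,161]),(0,0,255)))
S.append((line(p,[80,82,121],[126,82,121],[126,-82,121],[80,-82,121],[80,82,121]),(0,255,0)))
S.append((line(p,[-30,95,12],[120,95,12],[120,-95,12],[-30,-95,12],[-30,95,12]),(255,0,0)))
S.append((line(p,[0,-90,125],[0,90,125]),(255,255,0)))
S.append((line(p,[-16,-44,125],[-16,60,125],[16,60,125],[16,-44,125]),(255,0,255)))
S.append((line(p,[-66,78,221],[-66,112,221]),(0,255,255)))
ov(im,245,175,335,275,6,S,'pics/a1.png')
S=[(line(q,[40,95,10],[40,-95,10],[-40,-95,10],[-40,95,10],[40,95,10]),(0,0,255))]
for y in(78,-78): S.append((line(q,[-20,y,73],[0,y,53],[20,y,73]),(0,255,255)))
ov(im,150,200,230,260,8,S,'pics/b1.png')
E
```

```text
[ 0.5084 -0.1961  0.2362] 13.531596432478988
[[ 0.3084  0.736 ]
 [ 0.4785  0.6019]
 [-0.3661 -0.743 ]
 [ 0.2356 -0.79  ]
 [-0.8186  0.0412]]
[ 0.5223  0.1929 -0.0383] -2.194845630014602
[[-0.1015 -0.0288]
 [ 0.0189 -0.0151]
 [-0.0495  0.0482]
 [ 0.1324 -0.0044]]
```

View pics/a1.png

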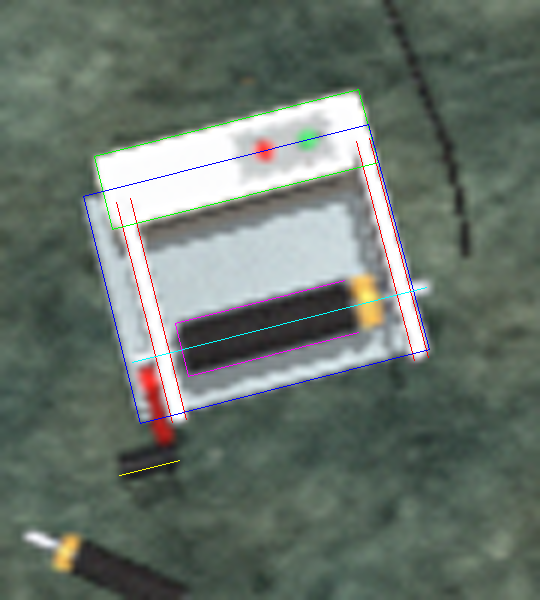

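View pics/b1.png

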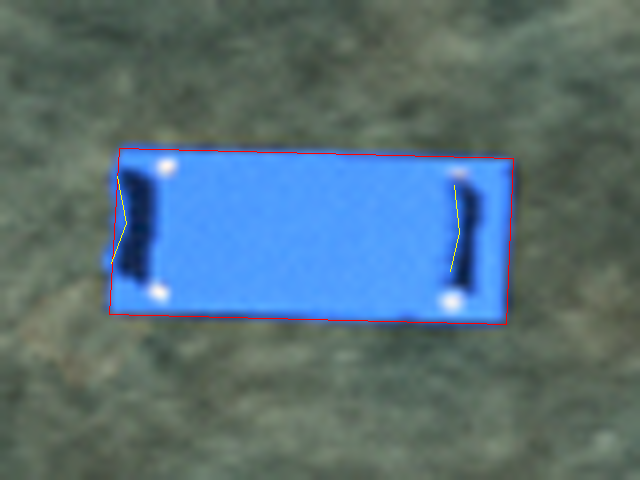

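```bash
python3 - <<'E'
from h import *
from scipy.spatial.transform import Rotation as R
np.set_printoptions(precision=4,suppress=True)
s=arm.observe(); M=R.from_quat(s['tcp_rot']).as_matrix(); print(M, s['tcp_pos'],s['joint_pos'],s['time'])
print(np.degrees(np.arctan2(M[1,1],M[0,1])))
E
```

```text
[[ 0.0001  0.4402  0.8979]
 [ 0.0002  0.8979 -0.4402]
 [-1.      0.0002  0.    ]] [0.2531 0.5163 0.2314] [ 0.9754  0.3131  0.0461  1.3036 -0.      1.4312] 0.9
63.885657224956304
```

Emit:
jog_arm --steps '[{"grip":0,"translation":[30,-55,0],"turn":-10},{"grip":0,"translation":[60,-110,0],"turn":-20},{"grip":0,"translation":[80,-165,10],"turn":-30},{"grip":0,"translation":[100,-225,20],"turn":-40},{"grip":0,"translation":[110,-285,20],"turn":-50.4}]'

```text
time: 1.52
tcp_pos: [0.3644, 0.2298, 0.2522]
tcp_rot: [0.44, 0.553, -0.439, 0.555]
ft_force: [0.7, -1.0, 0.1]
grip_width: 0.0
```

Emit:
jog_arm --steps '[{"grip":0,"translation":[3,-60,0],"turn":0},{"grip":0,"translation":[6,-120,0],"turn":0},{"grip":0,"translation":[9,-180,0],"turn":0},{"grip":0,"translation":[12,-240,0],"turn":0},{"grip":0,"translation":[15,-300,0],"turn":0}]'

```text
time: 2.15
tcp_pos: [0.378, -0.0706, 0.2517]
tcp_rot: [0.438, 0.555, -0.438, 0.556]
ft_force: [1.8, 0.1, 0.0]
grip_width: -0.001
```

Emit:
jog_arm --steps '[{"grip":0,"translation":[0,-54,0],"turn":0},{"grip":0,"translation":[0,-54,-20],"turn":0},{"grip":0,"translation":[0,-54,-41],"turn":0},{"grip":0,"translation":[0,-54,-41],"turn":0}]'

```text
time: 2.65
tcp_pos: [0.377, -0.1224, 0.2092]
tcp_rot: [0.438, 0.556, -0.438, 0.554]
ft_force: [-0.1, 0.5, 0.5]
grip_width: 0.003
```

```bash
python3 - <<'E'
from h import *
np.set_printoptions(precision=4,suppress=True)
for n in("scene","top"):
    im=cams.snapshot(n)
    c=(im[140:280,220:360] if n=='scene' else im[165:285,230:350])
    cv2.imwrite(f"pics/{n}1.png",cv2.resize(c,None,fx=4.2,fy=4.2,interpolation=cv2.INTER_CUBIC))
    for l in("lever_bar","roller_mid","axle_seat","rest_mid"):
        for d in cams.tip_of(l,n)[:3]: print(n,l,round(d['confidence'],2),c2w(d['centre'],n))
print(arm.observe()['tcp_pos'])
E
```

```text
scene lever_bar 0.44 [ 0.4271 -0.1189  0.2224]
scene roller_mid 0.67 [0.5214 0.188  0.0632]
scene roller_mid 0.65 [ 0.3602 -0.0995  0.0096]
scene roller_mid 0.51 [ 0.5064 -0.1979  0.1225]
scene axle_seat 0.61 [ 0.5051 -0.1974  0.1281]
scene axle_seat 0.57 [ 0.5108 -0.1963  0.1245]
scene rest_mid 0.8 [0.5185 0.1911 0.0625]
top lever_bar 0.49 [ 0.5107 -0.1951  0.1238]
top lever_bar 0.35 [ 0.4255 -0.1213  0.2261]
top roller_mid 0.9 [ 0.3821 -0.7139  0.0169]
top roller_mid 0.82 [ 0.5091 -0.1958  0.1236]
top axle_seat 0.88 [ 0.5108 -0.1922  0.1222]
top rest_mid 0.57 [0.521  0.1937 0.0624]
[ 0.3784 -0.1226  0.2106]
```

View pics/scene1.png

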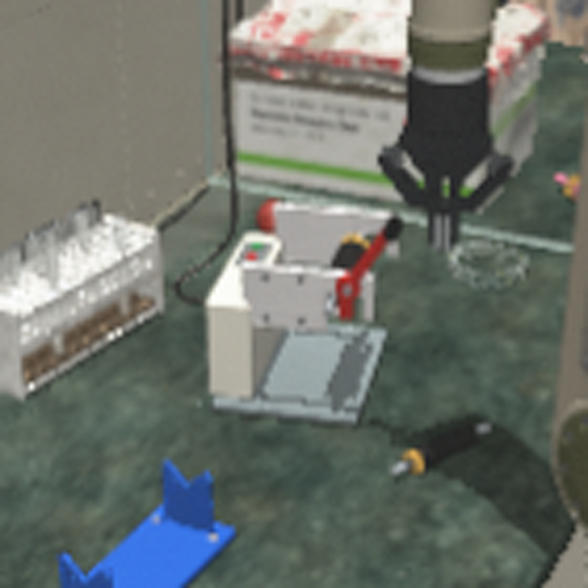

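View pics/top1.png

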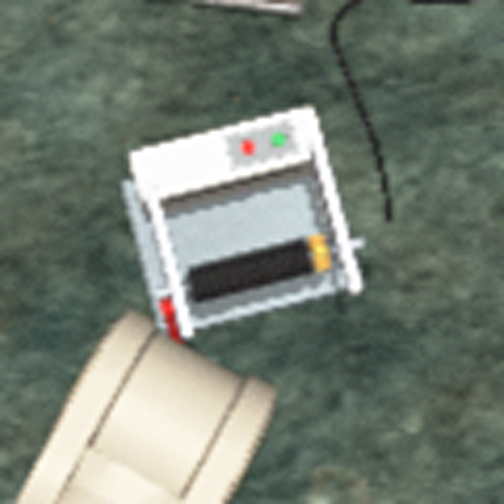

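The gripper tips at crop (440,225) stand just in front of the bar at (395,228), and the feeder fit agrees with the network. Now I'll push the lever.

Emit:
jog_arm --steps '[{"grip":0,"translation":[24,6,0],"turn":0},{"grip":0,"translation":[44,10.5,0],"turn":0},{"grip":0,"translation":[64,15.5,0],"turn":0},{"grip":0,"translation":[84,20,0],"turn":0},{"grip":0,"translation":[104,25,0],"turn":0}]'

```text
time: 3.78
tcp_pos: [0.4826, -0.0972, 0.2098]
tcp_rot: [0.437, 0.556, -0.438, 0.555]
ft_force: [-1.8, -0.7, -0.3]
grip_width: 0.001
```

Emit:
jog_arm --steps '[{"grip":0,"translation":[12,3,-6],"turn":0},{"grip":0,"translation":[24,6,-13],"turn":0},{"grip":0,"translation":[35,8,-20],"turn":0},{"grip":0,"translation":[35,8,-20],"turn":0}]'

```text
time: 4.28
tcp_pos: [0.5175, -0.0893, 0.1893]
tcp_rot: [0.438, 0.556, -0.438, 0.555]
ft_force: [-0.5, -0.2, 0.4]
grip_width: 0.001
```

```bash
python3 - <<'E'
from h import *
np.set_printoptions(precision=4,suppress=True)
for n in("scene",):
    im=cams.snapshot(n)
    c=(im[140:280,220:360] if n=='scene' else im[165:285,230:350])
    cv2.imwrite(f"pics/{n}2.png",cv2.resize(c,None,fx=4.2,fy=4.2,interpolation=cv2.INTER_CUBIC))
    for l in("lever_bar","roller_mid"):
        for d in cams.tip_of(l,n)[:3]: print(n,l,round(d['confidence'],2),c2w(d['centre'],n))
s=arm.observe();print(s['tcp_pos'],s['ft_force'])
E
```

```text
scene lever_bar 0.61 [ 0.5377 -0.0896  0.1969]
scene roller_mid 0.62 [ 0.3592 -0.1004  0.015 ]
scene roller_mid 0.46 [ 0.5071 -0.1975  0.1251]
[ 0.5178 -0.0898  0.1909] [-0.272   0.1558  0.2437]
```

View pics/scene2.png

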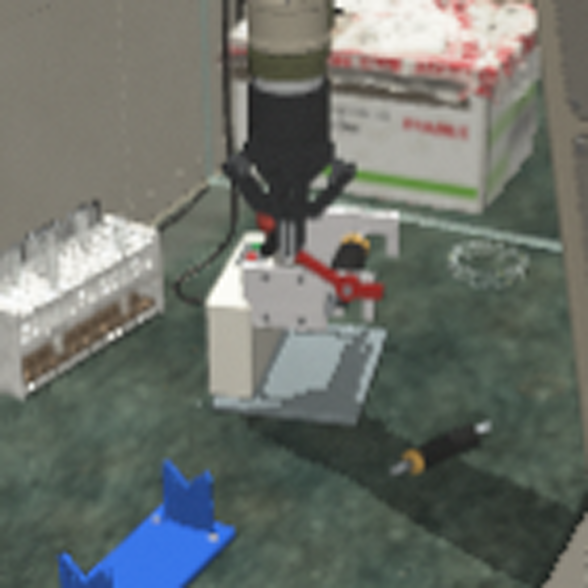

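Lever is at about 1.6 rad (bar z 0.197, crop (270,240)), and the roller is still seated. A small further nudge, then I'll go over the roller.

Emit:
jog_arm --steps '[{"grip":0,"translation":[5,1,-4],"turn":0},{"grip":0,"translation":[5,1,-4],"turn":0},{"grip":0,"translation":[-3,-1,0],"turn":0},{"grip":0,"translation":[-6,-1,40],"turn":0},{"grip":30,"translation":[-6,-40,60],"turn":0}]'

```text
time: 5.05
tcp_pos: [0.5113, -0.1286, 0.2528]
tcp_rot: [0.437, 0.555, -0.436, 0.557]
ft_force: [0.3, -0.2, -0.5]
grip_width: 0.2
```

Emit:
jog_arm --steps '[{"grip":60,"translation":[0,-40,0],"turn":0},{"grip":60,"translation":[0,-80,0],"turn":0},{"grip":60,"translation":[0,-80,0],"turn":0}]'

```text
time: 5.42
tcp_pos: [0.5109, -0.2122, 0.2505]
tcp_rot: [0.439, 0.554, -0.439, 0.555]
ft_force: [0.6, -0.0, -0.5]
grip_width: 0.598
```

```bash
python3 - <<'E'
from h import *
np.set_printoptions(precision=4,suppress=True)
for n in("scene",):
    im=cams.snapshot(n)
    c=(im[140:280,220:360] if n=='scene' else im[165:285,230:350])
    cv2.imwrite(f"pics/{n}3.png",cv2.resize(c,None,fx=4.2,fy=4.2,interpolation=cv2.INTER_CUBIC))
    for l in("lever_bar","roller_mid"):
        for d in cams.tip_of(l,n)[:3]: print(n,l,round(d['confidence'],2),c2w(d['centre'],n))
s=arm.observe();print(s['tcp_pos'],s['ft_force'],s['grip_width'],s['time'])
E
```

```text
scene lever_bar 0.55 [ 0.5421 -0.0885  0.1931]
scene roller_mid 0.58 [ 0.5061 -0.1967  0.1267]
scene roller_mid 0.46 [ 0.3593 -0.0977  0.0168]
[ 0.5108 -0.2092  0.2505] [-0.3651  0.2113 -0.9565] 0.5978947733343624 5.575
```

View pics/scene3.png

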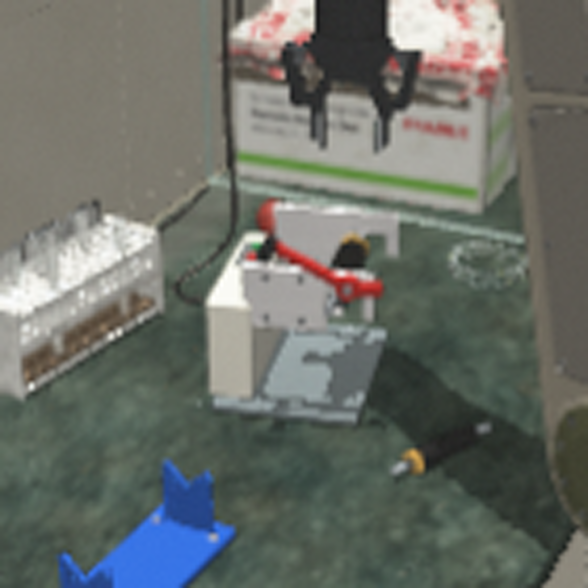

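The lever lies back (bar at crop (265,245)) and the jaws, centred at (350,130), hang over the roller at (352,255). I'll descend and grip.

Emit:
jog_arm --steps '[{"grip":60,"translation":[0,0,-40],"turn":0},{"grip":60,"translation":[0,0,-80],"turn":0},{"grip":60,"translation":[0,0,-110],"turn":0},{"grip":60,"translation":[0,0,-135],"turn":0},{"grip":60,"translation":[0,0,-147],"turn":0}]'

```text
time: 6.2
tcp_pos: [0.5104, -0.208, 0.1021]
tcp_rot: [0.437, 0.556, -0.437, 0.555]
ft_force: [-0.6, -0.0, 0.2]
grip_width: 0.601
```

Emit:
jog_arm --steps '[{"grip":45,"translation":[0,0,0],"turn":0},{"grip":38,"translation":[0,0,0],"turn":0},{"grip":20,"translation":[0,0,0],"turn":0},{"grip":20,"translation":[0,0,0],"turn":0}]'

```text
time: 6.7
tcp_pos: [0.512, -0.2099, 0.1048]
tcp_rot: [0.438, 0.554, -0.437, 0.556]
ft_force: [-0.1, 2.7, 6.6]
grip_width: 0.352
```

```bash
cat > look.py <<'E'
import sys
from h import *
np.set_printoptions(precision=4,suppress=True)
k=sys.argv[1]
n="scene"
im=cams.snapshot(n)
x0,y0=(int(sys.argv[2]),int(sys.argv[3])) if len(sys.argv)>3 else (220,140)
c=im[y0:y0+140,x0:x0+140]
cv2.imwrite(f"pics/{n}{k}.png",cv2.resize(c,None,fx=4.2,fy=4.2,interpolation=cv2.INTER_CUBIC))
for l in("lever_bar","roller_mid"):
    for d in cams.tip_of(l,n)[:3]: print(n,l,round(d['confidence'],2),c2w(d['centre'],n))
s=arm.observe();print(s['tcp_pos'],s['ft_force'],s['torque'],s['grip_width'],s['time'])
E
python3 look.py 4
```

```text
scene lever_bar 0.59 [ 0.5436 -0.0899  0.1899]
scene roller_mid 0.7 [ 0.3632 -0.0996  0.0123]
scene roller_mid 0.42 [ 0.5102 -0.1958  0.1268]
[ 0.512  -0.2099  0.1048] [0.2868 2.2856 6.1639] [ 0.4066  0.0767 -0.0257] 0.3550173537843259 6.85
```

View pics/scene4.png

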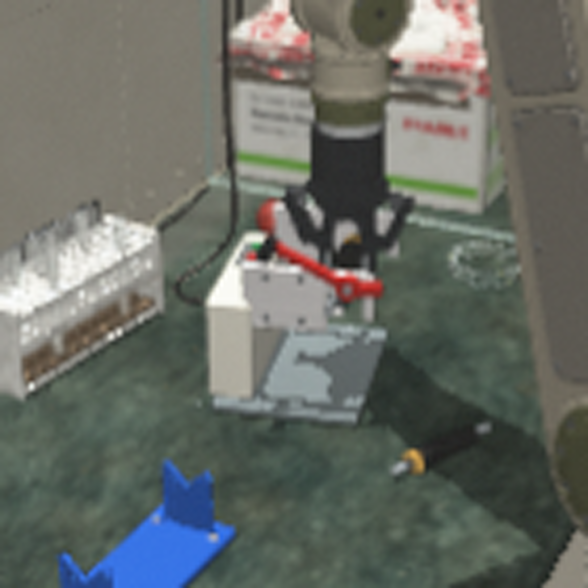

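Emit:
jog_arm --steps '[{"grip":20,"translation":[0,0,1.5],"turn":0},{"grip":20,"translation":[0,0,3],"turn":0},{"grip":20,"translation":[0,0,4],"turn":0},{"grip":20,"translation":[0,0,4],"turn":0}]'

```text
time: 7.35
tcp_pos: [0.5109, -0.2096, 0.107]
tcp_rot: [0.438, 0.555, -0.438, 0.555]
ft_force: [0.1, 1.1, -3.8]
grip_width: 0.357
```

```bash
python3 look.py 5
```

```text
scene lever_bar 0.41 [ 0.5415 -0.0891  0.187 ]
scene roller_mid 0.51 [ 0.5057 -0.1975  0.1305]
scene roller_mid 0.44 [ 0.3592 -0.0977  0.0155]
[ 0.511  -0.2097  0.1071] [ 0.0938  0.2206 -3.4062] [0.04   0.0412 0.0014] 0.35768675991661686 7.5
```

Emit:
jog_arm --steps '[{"grip":20,"translation":[-5,-1.2,0],"turn":0},{"grip":20,"translation":[-10,-2.4,0],"turn":0},{"grip":20,"translation":[-15,-3.6,0],"turn":0},{"grip":20,"translation":[-20.4,-4.9,0],"turn":0},{"grip":20,"translation":[-20.4,-4.9,0],"turn":0}]'

```text
time: 8.12
tcp_pos: [0.4902, -0.2147, 0.1074]
tcp_rot: [0.438, 0.555, -0.438, 0.555]
ft_force: [-0.1, -0.8, -3.7]
grip_width: 0.357
```

```bash
python3 look.py 6
```

```text
scene lever_bar 0.56 [ 0.5418 -0.0909  0.1915]
scene roller_mid 0.56 [ 0.4837 -0.2054  0.1276]
scene roller_mid 0.43 [ 0.3597 -0.0999  0.0135]
[ 0.4909 -0.2147  0.1074] [ 0.3679  0.5604 -3.6282] [ 0.0078 -0.0386 -0.0325] 0.35917292236728543 8.275
```

View pics/scene6.png

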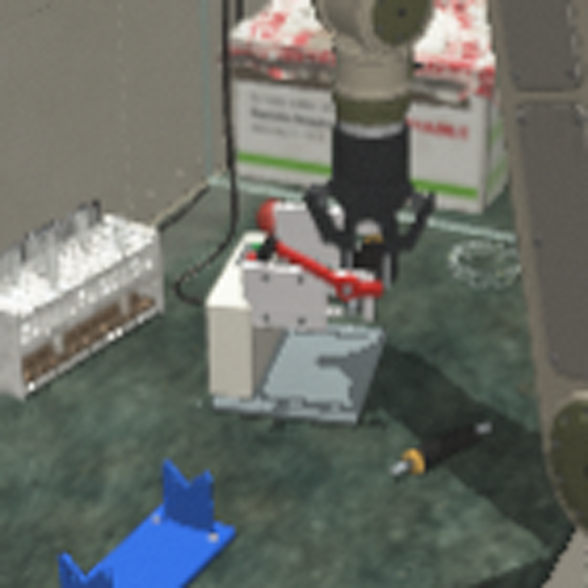

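The roller came forward freely: fz is steady at about -3.6 N with no side force. Now down through the slots.

Emit:
jog_arm --steps '[{"grip":20,"translation":[0,0,-4],"turn":0},{"grip":20,"translation":[0,0,-8],"turn":0},{"grip":20,"translation":[0,0,-12],"turn":0},{"grip":20,"translation":[0,0,-12],"turn":0}]'

```text
time: 8.78
tcp_pos: [0.4904, -0.2143, 0.0947]
tcp_rot: [0.438, 0.556, -0.438, 0.555]
ft_force: [0.8, 1.4, -4.6]
grip_width: 0.353
```

Emit:
jog_arm --steps '[{"grip":20,"translation":[0,0,-5],"turn":0},{"grip":20,"translation":[0,0,-10],"turn":0},{"grip":20,"translation":[0,0,-15],"turn":0},{"grip":20,"translation":[0,0,-20],"turn":0},{"grip":20,"translation":[0,0,-20],"turn":0}]'

```text
time: 9.4
tcp_pos: [0.4903, -0.2143, 0.0747]
tcp_rot: [0.438, 0.556, -0.438, 0.555]
ft_force: [0.0, 0.7, -3.0]
grip_width: 0.358
```

```bash
python3 look.py 7
```

```text
scene lever_bar 0.57 [0.7118 0.353  0.0002]
scene lever_bar 0.45 [ 0.5438 -0.0891  0.1883]
scene roller_mid 0.57 [ 0.4859 -0.2055  0.0944]
scene roller_mid 0.47 [0.7102 0.3584 0.0011]
scene roller_mid 0.45 [ 0.36   -0.0994  0.0144]
[ 0.4908 -0.2146  0.0754] [ 0.426  -0.295  -3.1497] [-0.0513  0.0245  0.0548] 0.3550150446061624 9.55
```

View pics/scene7.png

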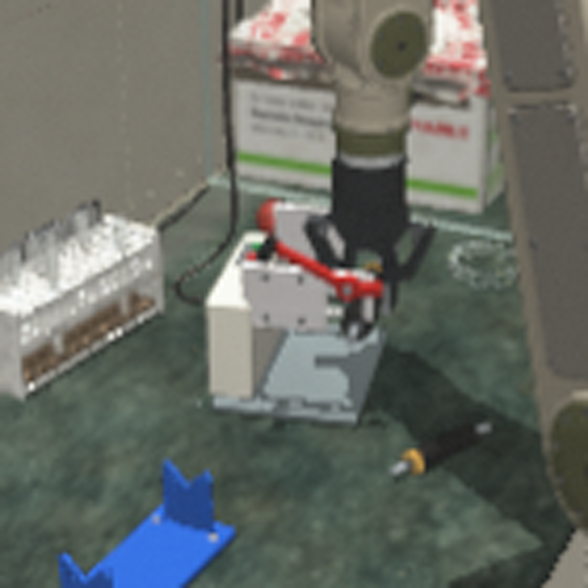

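Emit:
jog_arm --steps '[{"grip":20,"translation":[-10,-2.4,0],"turn":0},{"grip":20,"translation":[-22,-5.3,0],"turn":0},{"grip":20,"translation":[-36,-8.6,0],"turn":0},{"grip":20,"translation":[-50,-12,0],"turn":0},{"grip":20,"translation":[-66,-15.8,0],"turn":0}]'

```text
time: 10.18
tcp_pos: [0.4236, -0.2307, 0.0754]
tcp_rot: [0.438, 0.555, -0.438, 0.555]
ft_force: [0.5, 0.0, -3.5]
grip_width: 0.352
```

```bash
python3 look.py 8
```

```text
scene lever_bar 0.63 [ 0.5422 -0.0888  0.1905]
scene roller_mid 0.48 [ 0.4186 -0.2242  0.0969]
scene roller_mid 0.44 [ 0.3592 -0.099   0.0143]
[ 0.4237 -0.2306  0.0754] [ 0.1896  1.1623 -2.6716] [-0.0787  0.012   0.0026] 0.35982423277620657 10.325
```

View pics/scene8.png

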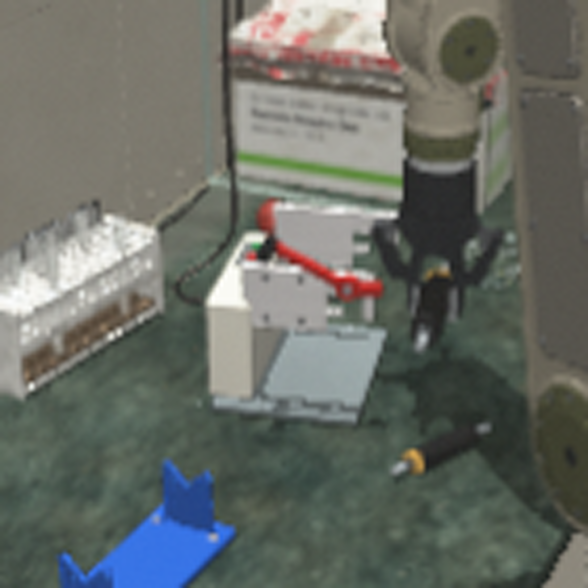

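Clear of the feeder, and the roller is held level at crop (432,300). I'll carry it over to the rest.

Emit:
jog_arm --steps '[{"grip":20,"translation":[0,0,20],"turn":0},{"grip":20,"translation":[0,10,50],"turn":0},{"grip":20,"translation":[0,40,70],"turn":0},{"grip":20,"translation":[0,80,80],"turn":0},{"grip":20,"translation":[0,125,80],"turn":0}]'

```text
time: 10.95
tcp_pos: [0.4264, -0.1062, 0.157]
tcp_rot: [0.438, 0.553, -0.439, 0.557]
ft_force: [1.6, 0.5, -3.8]
grip_width: 0.355
```

Emit:
jog_arm --steps '[{"grip":20,"translation":[8,45,0],"turn":-3},{"grip":20,"translation":[20,90,0],"turn":-6},{"grip":20,"translation":[36,135,0],"turn":-9},{"grip":20,"translation":[54,180,0],"turn":-12},{"grip":20,"translation":[72,225,0],"turn":-15.7}]'

```text
time: 11.58
tcp_pos: [0.4976, 0.1215, 0.1555]
tcp_rot: [0.51, 0.49, -0.51, 0.49]
ft_force: [0.3, -0.9, -2.9]
grip_width: 0.353
```

Emit:
jog_arm --steps '[{"grip":20,"translation":[12,30,0],"turn":0},{"grip":20,"translation":[24,58,0],"turn":0},{"grip":20,"translation":[24,58,-20],"turn":0},{"grip":20,"translation":[24,58,-40],"turn":0},{"grip":20,"translation":[24,58,-40],"turn":0}]'

```text
time: 12.2
tcp_pos: [0.5194, 0.1778, 0.1137]
tcp_rot: [-0.508, -0.491, 0.51, -0.49]
ft_force: [-0.2, -0.2, -3.4]
grip_width: 0.357
```

```bash
python3 look.py 9 190 180; python3 - <<'E'
from h import *
im=cams.snapshot("top");cv2.imwrite("pics/top9.png",cv2.resize(im[185:275,130:250],None,fx=6,fy=6,interpolation=cv2.INTER_CUBIC))
E
```

```text
scene lever_bar 0.51 [ 0.5407 -0.0907  0.1932]
scene roller_mid 0.69 [0.52   0.1856 0.1361]
scene roller_mid 0.68 [ 0.3579 -0.0967  0.017 ]
scene roller_mid 0.47 [ 0.385  -0.7251  0.015 ]
[0.5214 0.1778 0.1161] [ 0.1066  0.9485 -3.9065] [ 0.0262 -0.0007 -0.0201] 0.35388914821717166 12.35
```

View pics/scene9.png

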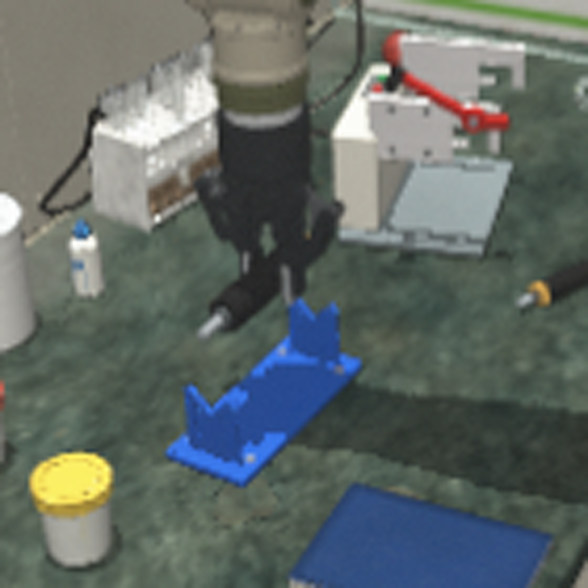

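View pics/top9.png

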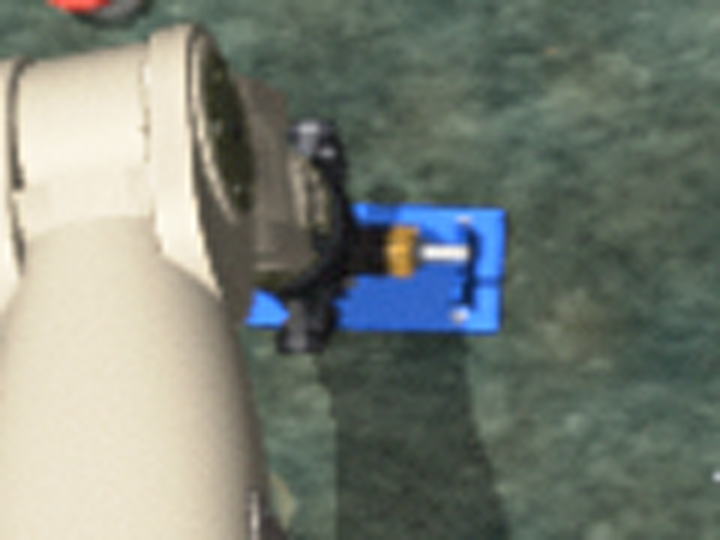

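```bash
python3 - <<'E'
from fit import *
t=np.array([.5205,.1778,.1155]); m=t+[.0005,.014,.0202]
p=[m[0],m[1],np.radians(-2.2)]; z=m[2]*1000
q=[.521,.192,np.radians(-2.2)]
L=[(tf(p,[[0,-90,z],[0,90,z]]),(255,255,0)),(tf(p,[[-14,-58,z],[14,-58,z]]),(0,0,255)),(tf(p,[[-14,-47,z],[14,-47,z]]),(0,0,255)),(tf(p,[[-16,60,z],[16,60,z]]),(255,0,255))]
for y in(78,-78): L.append((tf(q,[[-20,y,73],[0,y,53],[20,y,73]]),(0,255,0)))
for f,n,x0,y0,s in(("pics/top9.png","top",130,185,6),("pics/scene9.png","scene",190,180,4.2)):
    o=cv2.imread(f)
    for X,c in L: cv2.polylines(o,[np.round((proj(X,n)-[x0,y0]+.5)*s-.5).astype(np.int32)],False,c,1)
    cv2.imwrite(f[:-4]+"o.png",o)
E
```

```text
(no output)
```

View pics/scene9o.png

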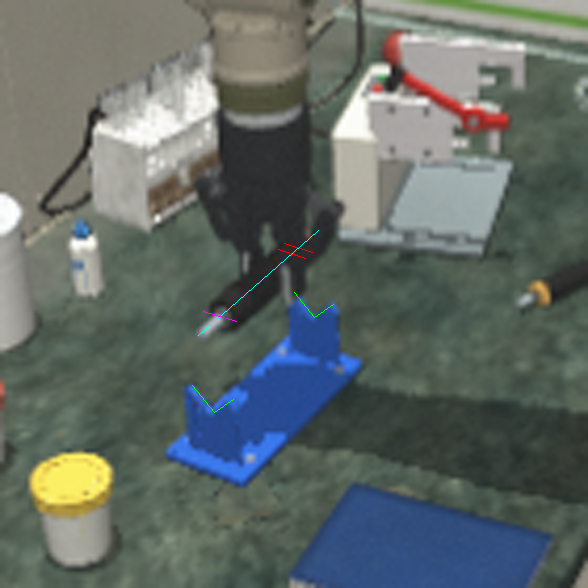

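View pics/top9o.png

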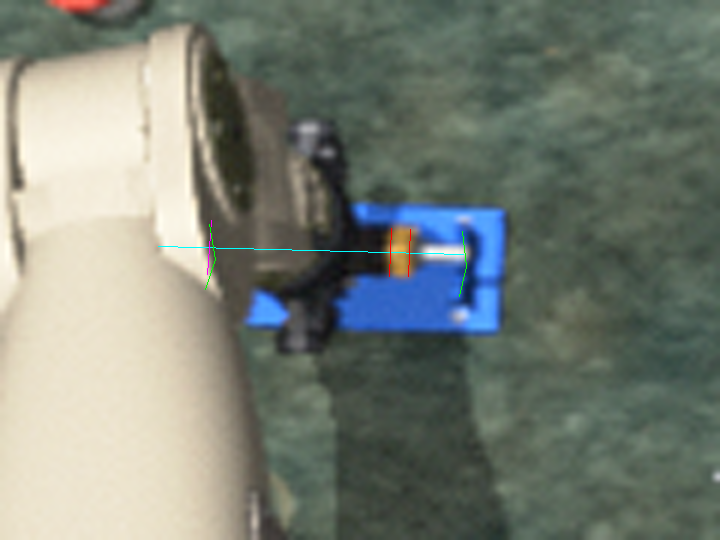

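The overlays of the expected roller and V's match both pictures to within about a pixel. Lowering.

Emit:
jog_arm --steps '[{"grip":20,"translation":[0,0,-20],"turn":0},{"grip":20,"translation":[0,0,-40],"turn":0},{"grip":20,"translation":[0,0,-55],"turn":0},{"grip":20,"translation":[0,0,-67],"turn":0},{"grip":20,"translation":[0,0,-67],"turn":0}]'

```text
time: 13.02
tcp_pos: [0.5202, 0.1775, 0.0476]
tcp_rot: [-0.509, -0.49, 0.51, -0.49]
ft_force: [0.5, -0.3, -3.7]
grip_width: 0.353
```

Emit:
jog_arm --steps '[{"grip":20,"translation":[0,0,-3],"turn":0},{"grip":20,"translation":[0,0,-5],"turn":0},{"grip":20,"translation":[0,0,-7],"turn":0},{"grip":20,"translation":[0,0,-7],"turn":0}]'

```text
time: 13.52
tcp_pos: [0.521, 0.1777, 0.0414]
tcp_rot: [0.51, 0.49, -0.509, 0.49]
ft_force: [0.2, 0.2, -3.9]
grip_width: 0.351
```

```bash
python3 look.py 10 190 180
```

```text
scene roller_mid 0.61 [0.5185 0.1846 0.064 ]
scene roller_mid 0.53 [ 0.385  -0.7223  0.0126]
scene roller_mid 0.52 [ 0.3598 -0.1012  0.0151]
[0.5209 0.1777 0.0415] [-0.2104 -0.5582 -3.8692] [ 0.007  -0.0684 -0.0295] 0.3524635841779102 13.675
```

View pics/scene10.png

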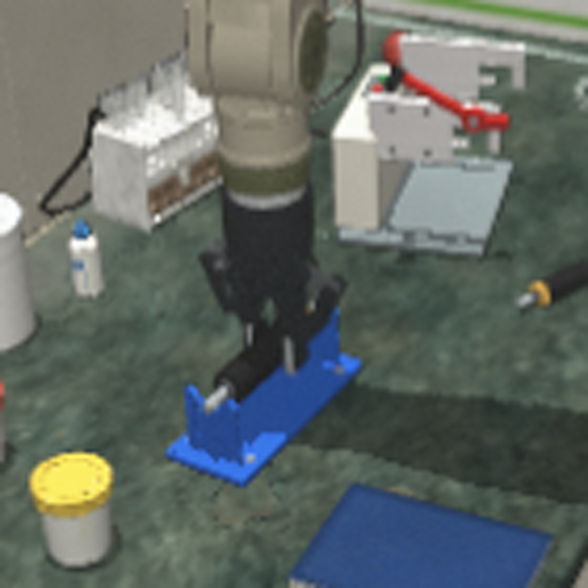

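Axle is in the V's but not touching yet. Lowering in small steps until the force changes.

Emit:
jog_arm --steps '[{"grip":20,"translation":[0,0,-1],"turn":0},{"grip":20,"translation":[0,0,-1.5],"turn":0},{"grip":20,"translation":[0,0,-1.5],"turn":0}]'

```text
time: 14.05
tcp_pos: [0.5215, 0.1777, 0.0403]
tcp_rot: [0.51, 0.49, -0.509, 0.491]
ft_force: [-0.1, -0.5, 1.6]
grip_width: 0.352
```

Emit:
jog_arm --steps '[{"grip":20,"translation":[0,0,-0.5],"turn":0},{"grip":20,"translation":[0,0,-0.5],"turn":0}]'

```text
time: 14.3
tcp_pos: [0.5216, 0.1777, 0.0401]
tcp_rot: [0.51, 0.49, -0.509, 0.491]
ft_force: [1.3, -1.2, 4.0]
grip_width: 0.353
```

```bash
python3 look.py 11 190 180
```

```text
scene lever_bar 0.69 [ 0.5416 -0.0894  0.1961]
scene roller_mid 0.75 [0.5209 0.1863 0.0613]
scene roller_mid 0.68 [ 0.3592 -0.099   0.0144]
scene roller_mid 0.65 [0.5651 0.4022 0.0028]
[0.5216 0.1777 0.0401] [ 1.4779 -0.1422  5.8546] [-0.052  -0.2152  0.1263] 0.35798938797081187 14.45
```

Emit:
jog_arm --steps '[{"grip":38,"translation":[0,0,0],"turn":0},{"grip":42,"translation":[0,0,0],"turn":0},{"grip":50,"translation":[0,0,0],"turn":0},{"grip":65,"translation":[0,0,0],"turn":0},{"grip":65,"translation":[0,0,0],"turn":0}]'

```text
time: 15.08
tcp_pos: [0.5204, 0.1776, 0.0391]
tcp_rot: [-0.509, -0.49, 0.51, -0.49]
ft_force: [0.1, 0.1, -1.2]
grip_width: 0.647
```

Emit:
jog_arm --steps '[{"grip":65,"translation":[0,0,10],"turn":0},{"grip":65,"translation":[0,0,30],"turn":0},{"grip":65,"translation":[0,0,70],"turn":0},{"grip":65,"translation":[0,0,120],"turn":0},{"grip":65,"translation":[-40,0,150],"turn":0}]'

```text
time: 15.7
tcp_pos: [0.4836, 0.1778, 0.1927]
tcp_rot: [0.512, 0.489, -0.508, 0.491]
ft_force: [-0.6, 0.1, 0.3]
grip_width: 0.647
```

Emit:
jog_arm --steps '[{"grip":65,"translation":[-40,-40,10],"turn":0},{"grip":65,"translation":[-90,-70,10],"turn":0},{"grip":65,"translation":[-100,-130,10],"turn":0},{"grip":65,"translation":[-100,-180,10],"turn":0},{"grip":65,"translation":[-100,-180,10],"turn":0}]'

```text
time: 16.32
tcp_pos: [0.3809, -0.0052, 0.2004]
tcp_rot: [0.511, 0.488, -0.511, 0.489]
ft_force: [0.1, -0.1, 0.9]
grip_width: 0.647
```

```bash
python3 look.py 12 190 180; python3 - <<'E'
from h import *
im=cams.snapshot("top");cv2.imwrite("pics/top12.png",cv2.resize(im[140:275,110:335],None,fx=3.5,fy=3.5,interpolation=cv2.INTER_CUBIC))
for l in("roller_mid","rest_mid","sample_cup_a","buffer_bottle","lever_bar"):
    for d in cams.tip_of(l,"top")[:3]: print(l,round(d['confidence'],2),c2w(d['centre'],"top").round(4))
E
```

```text
scene lever_bar 0.71 [ 0.4864 -0.2024  0.1146]
scene lever_bar 0.46 [ 0.5393 -0.0904  0.1903]
scene roller_mid 0.7 [ 0.3585 -0.1006  0.011 ]
scene roller_mid 0.6 [0.519  0.1864 0.0621]
scene roller_mid 0.57 [ 0.3852 -0.7223  0.0126]
[ 0.3807 -0.0021  0.1998] [ 0.7576  0.5615 -0.3543] [ 0.0128 -0.0344 -0.0608] 0.6489354716801443 16.475
roller_mid 0.81 [0.5229 0.1937 0.0606]
roller_mid 0.7 [ 0.382  -0.7133  0.0166]
roller_mid 0.43 [ 0.3591 -0.0982  0.0095]
rest_mid 0.69 [0.5198 0.1964 0.0628]
sample_cup_a 0.74 [0.7136 0.3621 0.0023]
sample_cup_a 0.65 [ 5.675e-01  4.098e-01 -2.000e-04]
buffer_bottle 0.6 [ 0.784   0.1017 -0.0031]
lever_bar 0.4 [ 0.5404 -0.0921  0.1964]
```

View pics/scene12.png

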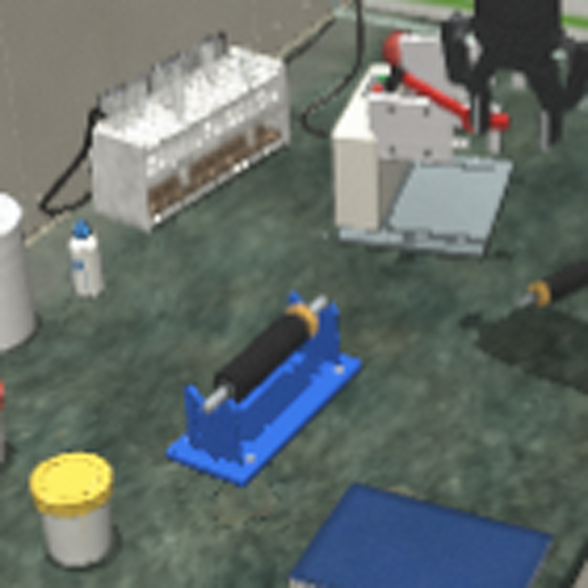

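View pics/top12.png

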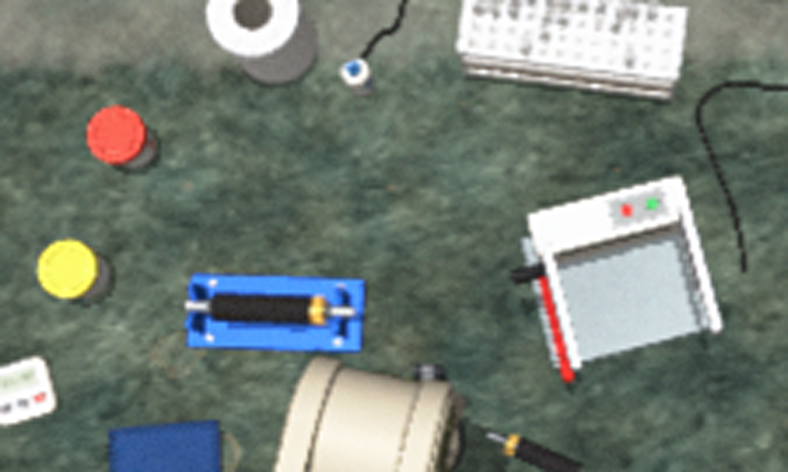

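The roller lies level in both V's (scene crop (200,405) to (325,300), top (190,305) to (355,312)). The lever is back, the cups and bottle are in place, and the arm is clear. Handing in.

```bash
python3 -c "
from bench import finish_job
print(finish_job())"
```

```text
the job is handed in; nothing more can be done
None
```

The roller is out of the feeder and lying level in both V supports of the blue rest, and the job is handed in. No verdict was reported, so this rests on my own checks.

**What I did:** I pushed the cam lever to the back with the closed fingers, to about 1.6–1.7 rad. I then gripped the roller at its balance point, lifted it 4 mm and eased it 21 mm forward. It went down about 30 mm through the slots, out under the noses, over to the rest, and was released there. The arm moved until about 16.3 s of the 58 s allowed.

**Last checks:**
- **Roller:** it showed in both V's in both pictures. The top camera's network put its middle at (0.523, 0.194, 0.061) m, against about (0.521, 0.192, 0.060) m for the rest from my fit. In the scene camera the network put it about 6 mm off along the axle, at (0.519, 0.186, 0.062) m, which is still inside the 12 mm allowed.
- **Lever:** still open, with the bar about 0.19 m above the bench.
- **Cups and bottle:** found within a few millimetres of where they started, which is within the networks' accuracy.
- **Gripper:** clear of everything.

**Disagreements:** the networks also reported the small black roller and the pink one as the roller, and a few low-confidence false hits. I rejected these by their height and position.

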